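Put the mechanics set back on its outlines

ROBOT

A 7-joint arm with a two-finger parallel gripper is mounted at the origin on the work surface. World frame = base frame: x ahead of the robot, y to its left, z up, the work surface at z = 0. Lengths are in m, angles in rad, forces in N, time in s.
With the tool pointing down it reaches from about 0.35 to 0.9 m from the base axis. Payload 19.9 kg.
Tool frame: the origin (TCP) lies at the very end of the fingers, on their centre line; the grasp point (between the pads) lies 19 mm behind it (grasp_offset is the distance from the TCP to the grasp point, in m); z points along the fingers, y is the line along which they close (so a half turn about z gives the same grasp; the last joint's range is limited). The gripper opens to 85 mm and grips with 20 to 120 N. Pads are 22 mm wide; open, the fingers measure 114 mm over their backs; the gripper's body (76 mm by 85 mm) begins 54 mm behind the grasp point. The pads swing forward as they close: fully open they stand 13 mm farther back than shut.
Start: joints at [1.137, 0.417, -0.01, 1.614, 0.005, 1.111, -0.053], TCP at [0.239, -0.578, 0.231] pointing down, gripper open.
Joint ranges: [-2.81, 2.81], [-0.39, 2.02], [-1.27, 1.25], [0.06, 2.57], [-1.19, 4.33], [0.19, 2], [-2.82, 2.82]. Speed limits (rad/s): [1.89, 1.89, 2.39, 2.39, 3.01, 3.01, 3.01].

INTERFACE

Orientations are given as a rotation vector (axis times angle).
In Python, from cell import read_state, grab_frame, get_calibration, finish_job, cut_out, tip_of, grasp_offset gives the robot as it stands.
- The arm moves only by the tool send_rows, never from a script. Its argument "increments" is a list of rows, each a list of 5 numbers: the shift along the tool's x, y, z in mm, then the turn about the tool's z in rad, then the closure, from 0 (fully open) to 1 (shut). In form: [[dx, dy, dz, turn, fingers], ...]. A call has 1 to 12 rows; each row shifts and turns the commanded pose from where the row before left it, along the tool's axes as they then stand; what a row does not reach is not made up. A row lasts 1/8 s, in which the tool goes at most 62.5 mm and 10.7 degrees, less where a joint would pass 70% of its speed; a pose out of reach is approached as far as the arm can. A call with a gripper value outside its range is refused whole. The fingers move at their own pace and stop on an object; the grip force is fixed at half the most. Time passes only in rows, so rows that do not move let the fingers close. It gives the time, the measured TCP pose, the force, the opening and the grip force at its end, in the units of the state.
- read_state(): the state, without advancing time (a new reading comes with each control period).
- grab_frame(name): name is "scene" or "top" or "wrist"; returns (picture, depth): 480x640x3 uint8, red, green, blue; 480x640 float32, m along the optical axis (not along the pixel's ray), 0 where there is no reading.
- get_calibration(name): a dict with "mtx" (3x3 intrinsics, pixels), "origin" and "orientation" of the camera in the world; the wrist camera has in their place "tool_from_camera" (4x4, takes a point from camera to tool coordinates, whose origin is the TCP and whose axes are the flange's). Camera axes: x right, y down, z forward; pixel columns grow to the right and rows downward; lengths in m; the calibration is good to about 2 mm. A picture is of the moment at which its call begins: read the wrist's pose just before it. get_calibration takes no time and is no camera call.
- finish_job(): hands the job in; it is judged then, once.
Trained networks look in the newest picture that a camera, given by its name, has taken for a name from the list of things; names that differ only in an ending like _2 or _b are one class to them, and where a whole thing is asked for, a point or a joint stands for the part that bears it (a point fixed in the world has none). Each returns a list of dicts, best first, with "confidence" (0 to 1); they miss things now and then, are a little off and sometimes report something else, mostly with a low value. They report only what shows in the picture. A call takes as long as a camera call. They do not tell look-alikes from the thing itself.
- cut_out(query, camera): "region" (480x640 bool, what is visible of it).
- tip_of(query, camera): "xyz" ([x, y, z] in m, in the coordinates of the camera as it stood for that picture, good to about 4 mm: a listed point, or the origin of a listed thing).
The state is a dict: "time_s": time; "joints": joint angles; "qd": joint speeds; "joint_torque": joint torques, N m; "ee_pos": TCP position; "ee_rot": TCP orientation; "ft_force": force on the tool from outside, world axes, zero at the start; "moment": the same for the moment, N m; "grip_width": opening from 0.0 (shut) to 1.0 (fully open); "grip_force": force on a finger pad.
Only numpy, scipy, OpenCV 4.12 (cv2) and the standard library are available. Lean on these libraries where they do the work, as an engineer would, in place of code of your own. Each camera call takes 0.05 s, during which the arm holds its last target. There are 200 camera calls.

TASK

Put the three bronze stepped masses and the red trolley back on the green pads in the cabinet: each mass upright and centred on the pad whose cream disc is its own size, and the trolley on its wheels, centred on the cream rectangle and lined up with it, either way round. Set each one down gently without dropping it, let go of everything, and leave the glass graduated cylinder and the brass pointer where they are.

Things in the scene. Friction and masses are not known exactly. Their poses are not given: they have to be found in the camera images.
- mass_large: largest loose round bronze stepped mass: bottom step 64 mm across and 12 mm high, middle step 46 mm across and 10 mm high (its top face 22 mm above the underside), then an upright straight post 20 mm across and 28 mm high to be gripped; 50 mm high in all. Origin at the centre of its underside, z up. Starts on the board (height 0); about 0.56 kg
- mass_medium: middle-sized loose round bronze stepped mass: bottom step 47 mm across and 11 mm high, middle step 34 mm across and 9 mm high (its top face 20 mm above the underside), then an upright straight post 18 mm across and 28 mm high to be gripped; 48 mm high in all. Origin at the centre of its underside, z up. Starts on the board (height 0); about 0.30 kg
- mass_small: smallest loose round bronze stepped mass: bottom step 32 mm across and 10 mm high, middle step 23 mm across and 8 mm high (its top face 18 mm above the underside), then an upright straight post 14 mm across and 28 mm high to be gripped; 46 mm high in all. Origin at the centre of its underside, z up. Starts on the board (height 0); about 0.14 kg
- trolley: loose red iron trolley, locked wheels, same either way round, 0.45 kg. Red block 96 (x) by 40 mm (y), 12 to 34 mm above the underside; steel peg 10 mm wide on mid-deck, top at 46 mm. Four dark 24 mm wheels, 5 mm proud of the sides (50 mm over all), 32 mm either side of the middle: grip the bare middle across y. Origin: footprint centre, at the wheels' lowest point, z up; starts on the board
- pad_large: fixed round dark-green pad, 84 mm across, its top 3 mm above the board, with a flush cream disc 64 mm across in its middle: the outline of the mass whose bottom step is 64 mm across. Origin at the centre of its underside, z up
- pad_medium: fixed round dark-green pad, 84 mm across, its top 3 mm above the board, with a flush cream disc 47 mm across in its middle: the outline of the mass whose bottom step is 47 mm across. Origin at the centre of its underside, z up
- pad_small: fixed round dark-green pad, 84 mm across, its top 3 mm above the board, with a flush cream disc 32 mm across in its middle: the outline of the mass whose bottom step is 32 mm across. Origin at the centre of its underside, z up
- pad_trolley: fixed rectangular dark-green pad, 116 mm (its x) by 68 mm (its y), its top 3 mm above the board, with a flush cream rectangle 96 by 50 mm in its middle, long side along its x: the outline of the trolley. Origin at the centre of its underside, z up
- cylinder: bystander: tall clear graduated cylinder, 28 mm tube, 220 mm high, on a blue foot 70 mm across, standing loose to the robot's right. Origin at the centre of its underside, z up. Not to be touched
- pointer: bystander: cast brass pointer lying loose on the board to the robot's left, about 140 mm long (its x), 30 mm wide at its round hub (-x end), 10 mm thick. Origin midway along it, at its underside. Not to be touched
Things that resemble listed ones, but are neither listed nor needed, are in the scene too. Leave any orange or pink look-alike of the pad_small alone.

How it is judged:
At the end, for the whole second after the job is handed in: Each mass and the trolley rests on its matching pad (underside 1-7 mm above the board), within 12 mm of its centre, upright within 0.1 rad; trolley within 0.2 rad of the pad's long axis, either way round; cylinder upright within 0.1 rad; cylinder and pointer moved under 30 mm (horizontal distance between mass_large and pad_large below 0.012 m and height (world z) of mass_large between 0.001 and 0.007 m and angle between each of mass_large, mass_medium, mass_small, trolley, cylinder's own z axis and vertical below 0.1 rad and linear speed of each of mass_large, mass_medium, mass_small, trolley below 0.02 m/s and horizontal distance between mass_medium and pad_medium below 0.012 m and height (world z) of mass_medium between 0.001 and 0.007 m and horizontal distance between mass_small and pad_small below 0.012 m and height (world z) of mass_small between 0.001 and 0.007 m and horizontal distance between trolley and pad_trolley below 0.012 m and height (world z) of trolley between 0.001 and 0.007 m and angle between the x axis of trolley and the x axis of pad_trolley, either way round below 0.2 rad and distance of each of cylinder, pointer from where it was at the start of the episode below 0.03 m); the robot touches nothing.
It fails at once if the graduated cylinder is tipped or pushed more than 30 mm (angle between cylinder's own z axis and vertical above 0.35 rad or distance of cylinder from where it was at the start of the episode above 0.03 m).
It fails at once if the brass pointer is moved more than 30 mm (distance of pointer from where it was at the start of the episode above 0.03 m).
It fails at once if a mass or the trolley is dropped or thrown (faster than 0.7 m/s while no finger touches it, a fall of about 25 mm) ((linear speed of mass_large above 0.7 m/s and contact force between mass_large and the fingers below 0.05 N) or (linear speed of mass_medium above 0.7 m/s and contact force between mass_medium and the fingers below 0.05 N) or (linear speed of mass_small above 0.7 m/s and contact force between mass_small and the fingers below 0.05 N) or (linear speed of trolley above 0.7 m/s and contact force between trolley and the fingers below 0.05 N)).
It also fails if it takes over 109 s, if anything falls off the work surface, if the arm or the gripper's body presses on something with over 40 N, if the wrist force passes 120 N, or if a joint passes its speed limit or range.

## Working session

There is one attempt and no reset: what is moved stays moved. The work goes in short steps, Python scripts to look and compute and a tool call to move; the robot and the scene stay as the last step left them, time stands still between calls to the robot, and variables do not carry over. Pictures are saved under pics/ and viewed, at most 14 in all, crops included, and the job is handed in when it is done.

Besides the shell and the picture viewer there is one more tool, called after "Call:" as a command line: name --pt "numbers of a row" for each row, then --argument value for the rest. send_rows: Moves the arm, as the interface text tells. Its arguments: {"type":"object","properties":{"increments":{"type":"array"}},"required":["increments"]}

```bash
ls; mkdir -p pics; python3 - <<'E'
from cell import *
import cv2
s=read_state();print(s)
for n in("scene","top","wrist"):
    p,d=grab_frame(n);cv2.imwrite(f"pics/{n}0.png",p[:,:,::-1]);c=get_calibration(n);print(n,c)
print(grasp_offset)
E
```

```text
pics
{'time_s': 0.0, 'joints': array([ 1.13750325,  0.41797908, -0.01029246,  1.6141775 ,  0.00470339,
        1.11068869, -0.05296889]), 'qd': array([ 0.00052403,  0.00030215,  0.00044676,  0.00072792, -0.00074065,
        0.00080181, -0.00017371]), 'joint_torque': array([-1.74107801e-03, -8.64464593e+01,  6.78044837e-01, -4.34918904e+01,
        1.90988474e-02,  7.40419608e-03,  2.40805673e-05]), 'ee_pos': array([ 0.23850488, -0.57732724,  0.23065573]), 'ee_rot': array([-3.08033575e+00, -6.11316403e-01,  5.26771865e-04]), 'ft_force': array([-0.03091465, -0.25425916,  0.1168664 ]), 'moment': array([ 0.00224903,  0.02527942, -0.02374907]), 'grip_force': 0.0, 'grip_width': 1.0017843485816413}
scene {'mtx': array([[506.99348775,   0.        , 319.25823623],
       [  0.        , 506.99348775, 242.50165958],
       [  0.        ,   0.        ,   1.        ]]), 'origin': array([1.03176495, 0.56347803, 0.78811313]), 'orientation': array([-0.9659384, -2.4681907,  1.0455601])}
top {'mtx': array([[433.95437042,   0.        , 323.04626544],
       [  0.        , 433.95437042, 247.19008699],
       [  0.        ,   0.        ,   1.        ]]), 'origin': array([0.42019112, 0.02024033, 0.95659586]), 'orientation': array([-2.19352111,  2.17995238, -0.10524327])}
wrist {'mtx': array([[358.12245444,   0.        , 328.85853057],
       [  0.        , 358.12245444, 243.4525416 ],
       [  0.        ,   0.        ,   1.        ]]), 'tool_from_camera': array([[-1.01454930e-03, -9.46156852e-01, -3.23706939e-01,
         8.53849209e-02],
       [ 9.99998537e-01, -5.13998199e-04, -1.63179972e-03,
        -1.78743161e-04],
       [ 1.37755370e-03, -3.23708121e-01,  9.46155988e-01,
        -1.42769658e-01],
       [ 0.00000000e+00,  0.00000000e+00,  0.00000000e+00,
         1.00000000e+00]])}
0.0187
```

View pics/top0.png

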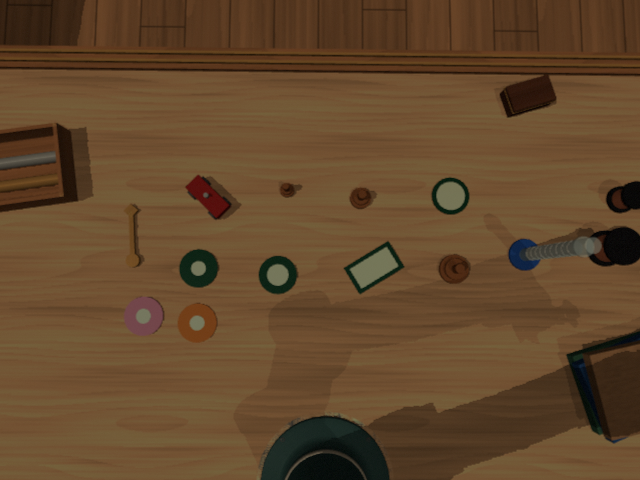

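View pics/scene0.png

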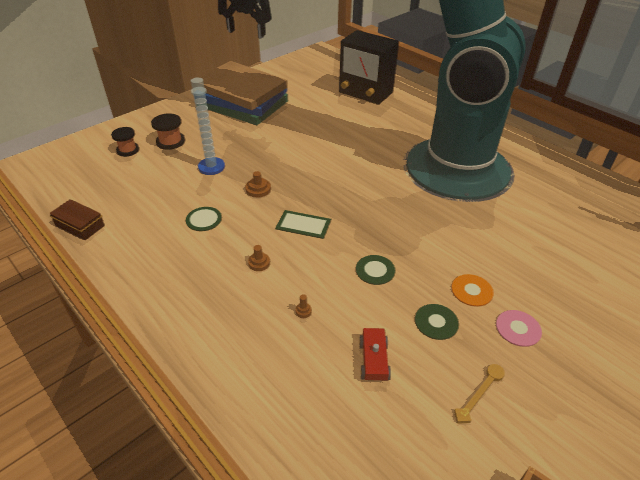

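Top view: masses at large (455,268), medium (361,198), small (288,190); trolley (208,197). Pads: large (450,196), medium (278,275), small green (198,268), trolley pad (374,267). The cylinder foot is at (525,254) and the pointer at (133,237).

Could be mistaken:
- Orange pad (197,323) and pink pad (143,316) for the small pad. The green one at (198,268) is right.
- Black and brown spools (620,199) and (615,245) for the masses.

Next I'll measure everything in both views and crop the choice.

```bash
cat > h.py <<'E'
from cell import *
import numpy as np, cv2
from scipy.spatial.transform import Rotation as R
def T(cam,s=None):
    c=get_calibration(cam); M=np.eye(4)
    if cam=="wrist":
        s=s or read_state(); M[:3,:3]=R.from_rotvec(s['ee_rot']).as_matrix(); M[:3,3]=s['ee_pos']; return M@c['tool_from_camera'],c['mtx']
    M[:3,:3]=R.from_rotvec(c['orientation']).as_matrix(); M[:3,3]=c['origin']; return M,c['mtx']
def cloud(mask,d,M,K):
    v,u=np.nonzero(mask&(d>0)); z=d[v,u]
    P=np.c_[(u-K[0,2])*z/K[0,0],(v-K[1,2])*z/K[1,1],z]
    return P@M[:3,:3].T+M[:3,3]
E
python3 - <<'E'
from h import *
names=["mass_large","mass_medium","mass_small","trolley","pad_large","pad_medium","pad_small","pad_trolley","cylinder","pointer"]
for cam in("top","scene"):
    p,d=grab_frame(cam);M,K=T(cam)
    for n in names:
        for r in cut_out(n,cam)[:4]:
            if r['confidence']<.3: continue
            m=r['region'];v,u=np.nonzero(m);P=cloud(m,d,M,K)
            zt=np.percentile(P[:,2],97);t=P[P[:,2]>zt-.006]
            rc=cv2.minAreaRect((P[:,:2]*1000).astype(np.float32))
            print(cam,n,round(r['confidence'],2),'px',int(u.mean()),int(v.mean()),'ztop',zt.round(4),'topxy',t.mean(0).round(4)[:2],'rect',np.round(rc[0]),np.round(rc[1]),round(rc[2]))
    for n in names:
        print(cam,n,[ (round(r['confidence'],2),(M[:3,:3]@r['xyz']+M[:3,3]).round(3).tolist()) for r in tip_of(n,cam)[:3]])
    if cam=="top": cv2.imwrite("pics/crop.png",cv2.resize(p[160:350,110:500,::-1],None,fx=2,fy=2,interpolation=2))
E
```

```text
top mass_large 0.62 px 453 268 ztop 0.051 topxy [ 0.4517 -0.2801] rect [ 453. -280.] [60. 63.] 0
top mass_medium 0.76 px 360 198 ztop 0.0497 topxy [ 0.6073 -0.0755] rect [606. -77.] [45. 43.] 87
top mass_small 0.54 px 287 189 ztop 0.0475 topxy [0.6244 0.0872] rect [624.  86.] [30. 31.] 24
top trolley 0.67 px 208 197 ztop 0.0381 topxy [0.6033 0.2555] rect [603. 257.] [98. 51.] 47
top pad_large 0.86 px 450 196 ztop 0.0069 topxy [ 0.6145 -0.2774] rect [ 614. -279.] [80. 82.] 2
top pad_medium 0.77 px 277 274 ztop 0.0064 topxy [0.4369 0.1059] rect [439. 107.] [83. 84.] 0
top pad_small 0.82 px 197 322 ztop 0.0059 topxy [0.332  0.2784] rect [331. 277.] [79. 80.] 1
top pad_small 0.72 px 143 316 ztop 0.0058 topxy [0.3458 0.3939] rect [346. 394.] [83. 83.] 74
top pad_small 0.62 px 198 267 ztop 0.0061 topxy [0.4511 0.2789] rect [450. 279.] [83. 81.] 90
top pad_trolley 0.69 px 374 267 ztop 0.0067 topxy [ 0.4541 -0.1063] rect [ 454. -107.] [ 69. 119.] 31
top pad_trolley 0.57 px 278 274 ztop 0.0064 topxy [0.4367 0.1052] rect [438. 105.] [81. 84.] 1
top cylinder 0.62 px 208 196 ztop 0.038 topxy [0.
[... 2144 characters left out ...]
e pointer 0.64 px 479 393 ztop 0.0097 topxy [0.5225 0.4268] rect [520. 427.] [150.  28.] 4
scene mass_large [(0.72, [0.452, -0.282, -0.0])]
scene mass_medium [(0.71, [0.61, -0.073, -0.001])]
scene mass_small [(0.78, [0.628, 0.086, 0.0])]
scene trolley [(0.68, [0.608, 0.259, -0.004])]
scene pad_large [(0.56, [0.617, -0.272, -0.003])]
scene pad_medium [(0.75, [0.441, 0.107, 0.001])]
scene pad_small [(0.81, [0.351, 0.4, -0.004]), (0.67, [0.331, 0.279, -0.002]), (0.62, [0.456, 0.282, -0.003])]
scene pad_trolley [(0.62, [0.441, 0.105, 0.002]), (0.57, [0.456, -0.105, -0.001])]
scene cylinder [(0.62, [0.487, -0.437, 0.0]), (0.61, [0.44, 0.106, 0.001])]
scene pointer [(0.57, [0.521, 0.425, -0.002])]
```

View pics/crop.png

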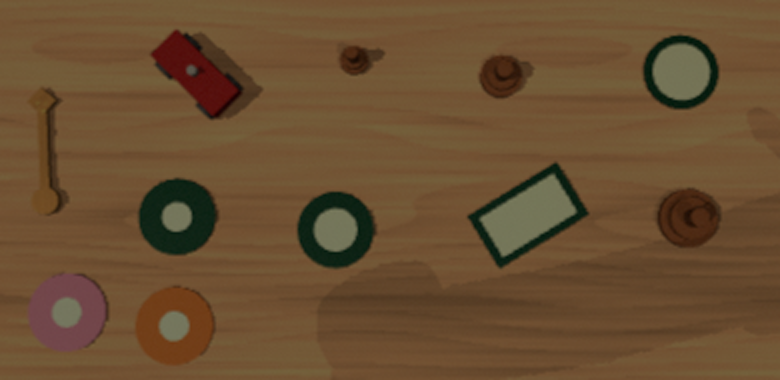

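The crop confirms the choices: the small pad is the green one at (176,217) in the crop, and the orange and pink ones are the look-alikes. The two views agree to about 4 mm, with tops near 50, 48, 46 and 36 mm, so I'll use their averages. First I raise the tool and turn it so tool x points along world +y.

Call:
send_rows --pt "0 0 -10 -0.169 0" --pt "0 0 -10 -0.169 0" --pt "0 0 -10 -0.169 0" --pt "0 0 -10 -0.169 0" --pt "0 0 -10 -0.169 0" --pt "0 0 -10 -0.169 0" --pt "0 0 -10 -0.166 0" --pt "0 0 0 0 0"

```text
time_s: 3.25
ee_pos: [0.2386, -0.5779, 0.3018]
ee_rot: [2.221, 2.221, -0.0]
ft_force: [0.2, 0.4, -0.5]
grip_width: 0.997
grip_force: 0.0
```

Call:
send_rows --pt "29.9 21.4 0 0 0" --pt "29.9 21.4 0 0 0" --pt "29.9 21.4 0 0 0" --pt "29.9 21.4 0 0 0" --pt "29.9 21.4 0 0 0" --pt "29.9 21.4 0 0 0" --pt "29.9 21.4 0 0 0" --pt "29.9 21.4 0 0 0" --pt "29.9 21.4 0 0 0" --pt "29.9 21.4 0 0 0" --pt "0 0 40 0 0" --pt "0 0 40 0 0"

```text
time_s: 4.75
ee_pos: [0.4525, -0.278, 0.22]
ee_rot: [2.225, 2.218, 0.0]
ft_force: [1.5, -0.8, -0.2]
grip_width: 1.005
grip_force: 0.0
```

Call:
send_rows --pt "0 0 40 0 0" --pt "0 0 40 0 0" --pt "0 0 0 0 0" --pt "0 0 0 0 0"

```text
time_s: 5.25
ee_pos: [0.4529, -0.2786, 0.1425]
ee_rot: [2.222, 2.22, 0.001]
ft_force: [0.4, 0.4, 0.3]
grip_width: 0.999
grip_force: 0.0
```

```bash
cat >> h.py <<'E'
def look(names,png=None):
    s=read_state();p,d=grab_frame("wrist");M,K=T("wrist",s);print('tcp',s['ee_pos'].round(4))
    for n in names:
        for r in cut_out(n,"wrist")[:2]:
            m=r['region'];v,u=np.nonzero(m);P=cloud(m,d,M,K);zt=np.percentile(P[:,2],97);t=P[P[:,2]>zt-.005]
            rc=cv2.minAreaRect((P[:,:2]*1000).astype(np.float32))
            print(n,round(r['confidence'],2),'px',int(u.mean()),int(v.mean()),'ztop',zt.round(4),'topxy',t.mean(0).round(4)[:2],'topmid',((t.min(0)+t.max(0))/2).round(4)[:2],'rect',np.round(rc[0]),np.round(rc[1]),round(rc[2]))
    if png: cv2.imwrite(png,p[:,:,::-1])
E
python3 -c "
from h import *
look(['mass_large','pad_large'],'pics/w1.png')"
```

```text
tcp [ 0.4529 -0.2786  0.1425]
mass_large 0.83 px 327 230 ztop 0.0505 topxy [ 0.4535 -0.2784] topmid [ 0.4535 -0.279 ] rect [ 453. -279.] [63. 62.] 73
pad_large 0.68 px 350 32 ztop 0.005 topxy [ 0.4696 -0.136 ] topmid [ 0.4696 -0.1435] rect [ 470. -127.] [69. 64.] 31
pad_large 0.61 px 527 224 ztop 0.0047 topxy [ 0.6168 -0.2749] topmid [ 0.6187 -0.2775] rect [ 619. -277.] [84. 88.] 77
```

View pics/w1.png

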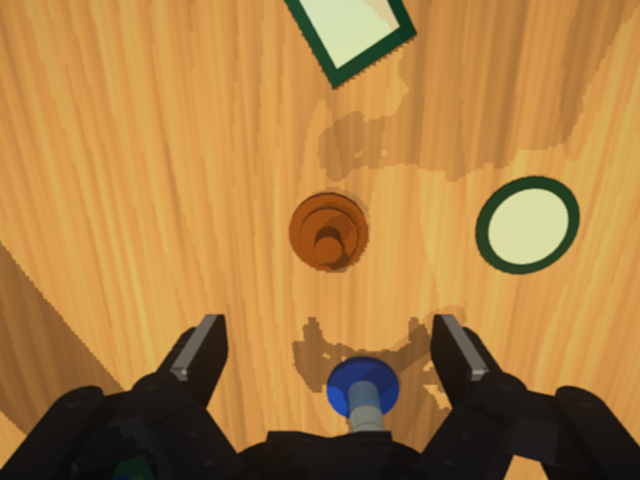

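The wrist view shows the large mass at px (327,230), directly below the gripper, and its pad at (527,224). Both agree with the averages. I'll descend and grip.

Call:
send_rows --pt "0 0.5 30 0 0" --pt "0 0 30 0 0" --pt "0 0 30 0 0" --pt "0 0 17 0 0" --pt "0 0 10 0 0" --pt "0 0 0 0 0" --pt "0 0 0 0 1" --pt "0 0 0 0 1" --pt "0 0 0 0 1" --pt "0 0 0 0 1" --pt "0 0 0 0 1" --pt "0 0 0 0 1"

```text
time_s: 6.9
ee_pos: [0.4527, -0.2785, 0.0247]
ee_rot: [-2.22, -2.222, 0.001]
ft_force: [-2.9, 1.7, 10.3]
grip_width: 0.213
grip_force: 58.3
```

Call:
send_rows --pt "0 0 0 0 1" --pt "0 0 0 0 1" --pt "0 0 -10 0 1" --pt "0 0 -20 0 1" --pt "0 0 -20 0 1" --pt "0 0 0 0 1"

```text
time_s: 7.65
ee_pos: [0.4533, -0.2788, 0.0754]
ee_rot: [2.219, 2.221, 0.001]
ft_force: [0.7, -0.4, -6.6]
grip_width: 0.21
grip_force: 59.3
```

Call:
send_rows --pt "0.3 15 0 0 1" --pt "0.3 25 0 0 1" --pt "0.3 28 0 0 1" --pt "0.3 28 0 0 1" --pt "0.3 28 0 0 1" --pt "0.3 25 0 0 1" --pt "0.2 15 0 0 1" --pt "0 0 0 0 1" --pt "0 0 20 0 1" --pt "0 0 15 0 1" --pt "0 0 8 0 1" --pt "0 0 0 0 1"

```text
time_s: 9.15
ee_pos: [0.6164, -0.2761, 0.0304]
ee_rot: [-2.22, -2.221, 0.001]
ft_force: [0.3, -0.6, -7.3]
grip_width: 0.21
grip_force: 59.7
```

```bash
python3 -c "
from h import *
look(['mass_large','pad_large'],'pics/w2.png')"
```

```text
tcp [ 0.6164 -0.2761  0.0304]
mass_large 0.69 px 328 295 ztop 0.056 topxy [ 0.6176 -0.2755] topmid [ 0.6177 -0.277 ] rect [ 615. -285.] [80. 69.] 56
pad_large 0.73 px 326 256 ztop 0.0043 topxy [ 0.6168 -0.2573] topmid [ 0.6178 -0.2682] rect [ 618. -268.] [67. 84.] 89
```

View pics/w2.png

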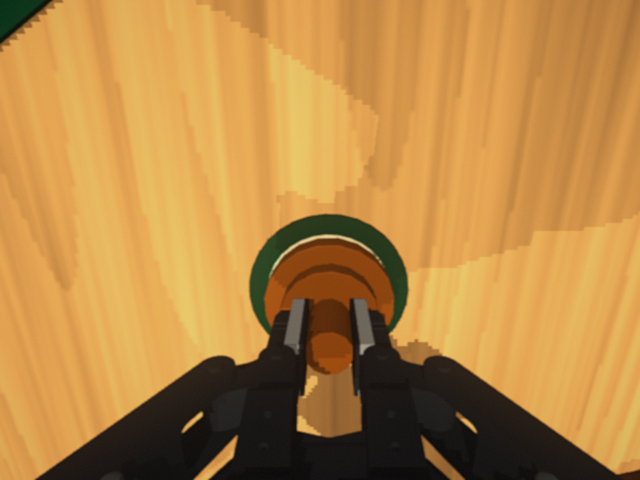

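The mass sits centred over its pad, with the cream rim even on both sides at px (328,240), and is about 2 mm up. I'll lower it, release and move on to the medium mass.

Call:
send_rows --pt "0 0 1 0 1" --pt "0 0 1.2 0 1" --pt "0 0 0 0 1" --pt "0 0 0 0 0.7" --pt "0 0 0 0 0.4" --pt "0 0 0 0 0" --pt "0 0 0 0 0" --pt "0 0 0 0 0" --pt "0 0 0 0 0" --pt "0 0 -20 0 0" --pt "0 0 -30 0 0" --pt "0 0 -40 0 0"

```text
time_s: 10.8
ee_pos: [0.6167, -0.276, 0.1208]
ee_rot: [-2.22, -2.222, 0.0]
ft_force: [0.1, 1.1, 0.1]
grip_width: 1.0
grip_force: 0.0
```

Call:
send_rows --pt "20 -0.7 0 0 0" --pt "36 -1.3 0 0 0" --pt "36 -1.3 0 0 0" --pt "36 -1.3 0 0 0" --pt "36 -1.3 0 0 0" --pt "24 -1.2 0 0 0" --pt "14 0 0 0 0" --pt "0 0 0 0 0" --pt "0 0 0 0 0"

```text
time_s: 11.92
ee_pos: [0.6095, -0.0754, 0.1191]
ee_rot: [2.221, 2.221, -0.001]
ft_force: [0.0, -0.5, 0.8]
grip_width: 1.002
grip_force: 0.0
```

```bash
python3 -c "
from h import *
look(['mass_medium','pad_medium','mass_large'])"
```

```text
tcp [ 0.6095 -0.0754  0.1191]
mass_medium 0.8 px 327 238 ztop 0.0486 topxy [ 0.6102 -0.0735] topmid [ 0.6101 -0.0744] rect [611. -74.] [46. 49.] 70
pad_medium 0.64 px 55 11 ztop 0.0046 topxy [0.4403 0.0742] topmid [0.4382 0.073 ] rect [438.  73.] [67. 16.] 0
pad_medium 0.19 px 355 5 ztop 0.0118 topxy [0.6272 0.0759] topmid [0.6271 0.0757] rect [627.  76.] [ 6. 25.] 90
mass_large 0.89 px 335 426 ztop 0.0176 topxy [ 0.6154 -0.2395] topmid [ 0.6167 -0.1605] rect [ 618. -163.] [199.  55.] 90
```

Call:
send_rows --pt "1 0.6 30 0 0" --pt "0 0 30 0 0" --pt "0 0 24 0 0" --pt "0 0 10 0 0" --pt "0 0 0 0 0" --pt "0 0 0 0 1" --pt "0 0 0 0 1" --pt "0 0 0 0 1" --pt "0 0 0 0 1" --pt "0 0 0 0 1" --pt "0 0 0 0 1" --pt "0 0 0 0 1"

```text
time_s: 13.62
ee_pos: [0.6103, -0.0733, 0.0254]
ee_rot: [2.22, 2.222, 0.0]
ft_force: [-2.3, 0.2, 5.8]
grip_width: 0.186
grip_force: 58.5
```

Call:
send_rows --pt "0 0 0 0 1" --pt "0 0 -10 0 1" --pt "0 0 -20 0 1" --pt "0 0 -20 0 1" --pt "0 0 0 0 1"

```text
time_s: 14.25
ee_pos: [0.6113, -0.0734, 0.0774]
ee_rot: [2.219, 2.22, 0.003]
ft_force: [-0.6, 0.6, -2.6]
grip_width: 0.186
grip_force: 58.9
```

Call:
send_rows --pt "14 -13.3 0 0 1" --pt "24 -22.8 0 0 1" --pt "28 -26.6 0 0 1" --pt "29 -27.6 0 0 1" --pt "29 -27.6 0 0 1" --pt "28 -26.6 0 0 1" --pt "18 -17 0 0 1" --pt "10.5 -10 0 0 1" --pt "0 0 20 0 1" --pt "0 0 15 0 1" --pt "0 0 9 0 1" --pt "0 0 0 0 1"

```text
time_s: 15.75
ee_pos: [0.4382, 0.1069, 0.0305]
ee_rot: [-2.22, -2.222, 0.002]
ft_force: [-1.0, 0.5, -1.7]
grip_width: 0.186
grip_force: 58.9
```

```bash
python3 -c "
from h import *
look(['mass_medium','pad_medium'],'pics/w3.png')"
```

```text
tcp [0.4382 0.1069 0.0305]
mass_medium 0.95 px 328 303 ztop 0.0537 topxy [0.4395 0.1071] topmid [0.4395 0.1059] rect [441. 113.] [32. 46.] 73
pad_medium 0.58 px 327 262 ztop 0.0042 topxy [0.439  0.1226] topmid [0.4392 0.1148] rect [439. 115.] [84. 68.] 1
```

View pics/w3.png

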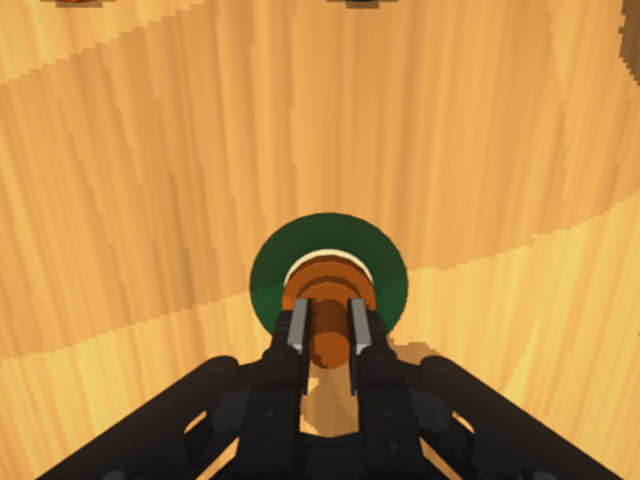

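The medium mass is centred over its pad, with the rim even at px (328,255). I'll lower it, release and go to the small mass.

Call:
send_rows --pt "0 0 1 0 1" --pt "0 0 1.2 0 1" --pt "0 0 0 0 1" --pt "0 0 0 0 0.7" --pt "0 0 0 0 0.4" --pt "0 0 0 0 0" --pt "0 0 0 0 0" --pt "0 0 0 0 0" --pt "0 0 0 0 0" --pt "0 0 -20 0 0" --pt "0 0 -30 0 0" --pt "0 0 -40 0 0"

```text
time_s: 17.4
ee_pos: [0.4379, 0.107, 0.1194]
ee_rot: [-2.219, -2.222, 0.002]
ft_force: [-0.0, 0.6, 0.5]
grip_width: 0.998
grip_force: 0.0
```

Call:
send_rows --pt "-2 18 0 0 0" --pt "-3 34 0 0 0" --pt "-3 34 0 0 0" --pt "-3 34 0 0 0" --pt "-3 34 0 0 0" --pt "-3 22 0 0 0" --pt "-1.5 12 0 0 0" --pt "0 0 0 0 0" --pt "0 0 0 0 0"

```text
time_s: 18.52
ee_pos: [0.6257, 0.089, 0.1189]
ee_rot: [-2.22, -2.223, 0.001]
ft_force: [-0.4, 0.0, 0.2]
grip_width: 1.0
grip_force: 0.0
```

```bash
python3 -c "
from h import *
look(['mass_small','trolley'])"
```

```text
tcp [0.6257 0.089  0.1189]
mass_small 0.91 px 328 242 ztop 0.0467 topxy [0.6272 0.0895] topmid [0.6272 0.089 ] rect [626.  85.] [38. 34.] 52
trolley 0.6 px 266 22 ztop 0.0354 topxy [0.588  0.2274] topmid [0.5875 0.2235] rect [591. 225.] [58. 31.] 7
```

Small mass: step at 18 mm, so TCP goes to about 0.023.

Call:
send_rows --pt "0 1 30 0 0" --pt "0 0 30 0 0" --pt "0 0 26 0 0" --pt "0 0 10 0 0" --pt "0 0 0 0 0" --pt "0 0 0 0 1" --pt "0 0 0 0 1" --pt "0 0 0 0 1" --pt "0 0 0 0 1" --pt "0 0 0 0 1" --pt "0 0 0 0 1" --pt "0 0 0 0 1"

```text
time_s: 20.18
ee_pos: [0.6275, 0.0888, 0.023]
ee_rot: [2.22, 2.223, 0.0]
ft_force: [-1.5, -0.1, 4.3]
grip_width: 0.14
grip_force: 58.6
```

Call:
send_rows --pt "0 0 0 0 1" --pt "0 0 -10 0 1" --pt "0 0 -20 0 1" --pt "0 0 -30 0 1" --pt "0 0 0 0 1"

```text
time_s: 20.8
ee_pos: [0.629, 0.0891, 0.0863]
ee_rot: [2.218, 2.221, 0.006]
ft_force: [0.5, 1.2, -1.2]
grip_width: 0.142
grip_force: 58.6
```

Call:
send_rows --pt "15 -13.7 0 0 1" --pt "25 -22.9 0 0 1" --pt "30 -27.5 0 0 1" --pt "30 -27.5 0 0 1" --pt "30 -27.5 0 0 1" --pt "30 -27.5 0 0 1" --pt "20 -18.3 0 0 1" --pt "11 -10.1 0 0 1" --pt "0 0 20 0 1" --pt "0 0 20 0 1" --pt "0 0 13 0 1" --pt "0 0 0 0 1"

```text
time_s: 22.3
ee_pos: [0.4518, 0.2793, 0.0292]
ee_rot: [-2.22, -2.222, 0.002]
ft_force: [0.3, 0.1, -1.9]
grip_width: 0.137
grip_force: 58.6
```

```bash
python3 -c "
from h import *
look(['mass_small','pad_small'],'pics/w4.png')"
```

```text
tcp [0.4518 0.2793 0.0292]
mass_small 0.57 px 327 310 ztop 0.0529 topxy [0.4532 0.2802] topmid [0.4533 0.2793] rect [450. 265.] [61. 32.] 79
pad_small 0.94 px 327 266 ztop 0.0042 topxy [0.4526 0.2934] topmid [0.4524 0.2866] rect [452. 287.] [85. 71.] 1
pad_small 0.94 px 91 64 ztop 0.0046 topxy [0.3521 0.3863] topmid [0.3508 0.3825] rect [350. 382.] [84. 56.] 0
```

View pics/w4.png

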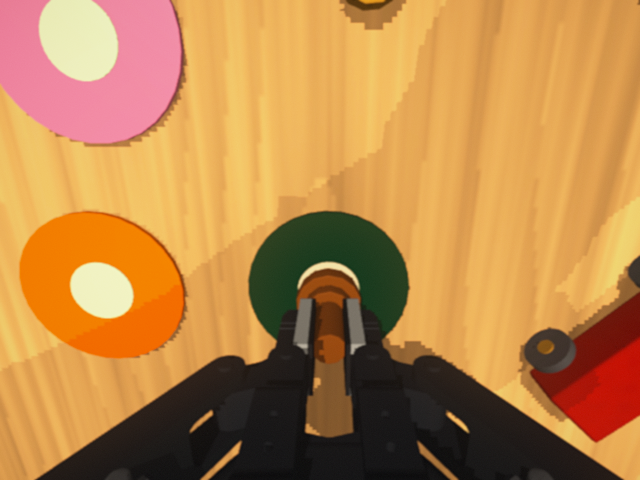

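The small mass is centred on the green pad, with the rim even at px (328,266). I'll lower it, release, then go above the trolley.

Call:
send_rows --pt "0 0 1.5 0 1" --pt "0 0 1.5 0 1" --pt "0 0 0 0 1" --pt "0 0 0 0 0.7" --pt "0 0 0 0 0.4" --pt "0 0 0 0 0" --pt "0 0 0 0 0" --pt "0 0 0 0 0" --pt "0 0 0 0 0" --pt "0 0 -20 0 0" --pt "0 0 -40 0 0" --pt "0 0 -40 0 0"

```text
time_s: 23.95
ee_pos: [0.4521, 0.2797, 0.1293]
ee_rot: [-2.22, -2.223, -0.001]
ft_force: [0.5, -0.2, 0.4]
grip_width: 1.005
grip_force: 0.0
```

Call:
send_rows --pt "-2 17 -10 0 0" --pt "-4 30 -10 0 0" --pt "-4 30 0 0 0" --pt "-4 30 0 0 0" --pt "-4 28 0 0 0" --pt "-4 18 0 0.15 0" --pt "0 0 0 0.16 0" --pt "0 0 0 0.16 0" --pt "0 0 0 0.16 0" --pt "0 0 0 0.14 0" --pt "0 0 0 0 0" --pt "0 0 0 0 0"

```text
time_s: 25.45
ee_pos: [0.6053, 0.2579, 0.1476]
ee_rot: [-2.89, -1.231, -0.001]
ft_force: [-0.9, 0.0, 0.4]
grip_width: 1.001
grip_force: 0.0
```

```bash
python3 -c "
from h import *
print(read_state()['ee_rot'])
look(['trolley'],'pics/w5.png')"
```

```text
[-2.89005600e+00 -1.23090384e+00 -7.38374557e-04]
tcp [0.6053 0.2579 0.1476]
trolley 0.78 px 329 232 ztop 0.0357 topxy [0.6092 0.2606] topmid [0.6069 0.2587] rect [601. 252.] [114.  57.] 46
```

View pics/w5.png

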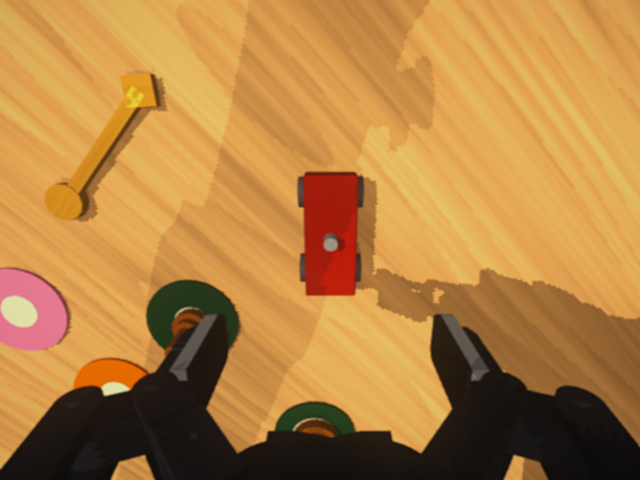

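The trolley is aligned with the tool (px 331,233, peg at 331,243), and the pointer and the placed masses are clear of the fingers. I'll descend and grip.

Call:
send_rows --pt "1.5 0.8 30 0 0" --pt "0 0 35 0 0" --pt "0 0 35 0 0" --pt "0 0 26 0 0" --pt "0 0 14 0 0" --pt "0 0 0 0 0" --pt "0 0 0 0 1" --pt "0 0 0 0 1" --pt "0 0 0 0 1" --pt "0 0 0 0 1" --pt "0 0 0 0 1" --pt "0 0 0 0 1"

```text
time_s: 27.05
ee_pos: [0.6074, 0.2584, 0.0079]
ee_rot: [2.893, 1.226, 0.002]
ft_force: [-2.2, -0.7, 8.0]
grip_width: 0.455
grip_force: 59.4
```

Call:
send_rows --pt "0 0 0 0 1" --pt "0 0 -10 0 1" --pt "0 0 -20 0 1" --pt "0 0 -30 0 1" --pt "0 0 -30 0 1" --pt "0 0 0 0 1"

```text
time_s: 27.8
ee_pos: [0.6083, 0.2589, 0.1003]
ee_rot: [-2.892, -1.226, -0.007]
ft_force: [-0.2, -0.4, -4.0]
grip_width: 0.456
grip_force: 61.7
```

Call:
send_rows --pt "0 0 0 -0.16 1" --pt "0 0 0 -0.165 1" --pt "0 0 0 -0.165 1" --pt "0 0 0 -0.165 1" --pt "0 0 0 -0.165 1" --pt "0 0 0 -0.165 1" --pt "0 0 0 -0.165 1" --pt "0 0 0 -0.16 1" --pt "0 0 0 0 1"

```text
time_s: 28.92
ee_pos: [0.6066, 0.2579, 0.0961]
ee_rot: [-1.548, -2.732, 0.001]
ft_force: [-0.9, -0.1, -4.6]
grip_width: 0.454
grip_force: 61.4
```

Call:
send_rows --pt "-10 -13.7 0 0 1" --pt "-18 -24.6 0 0 1" --pt "-24 -32.8 0 0 1" --pt "-25 -34.1 0 0 1" --pt "-25 -34.1 0 0 1" --pt "-25 -34.1 0 0 1" --pt "-25 -34.1 0 0 1" --pt "-25 -34.1 0 0 1" --pt "-24 -32.8 0 0 1" --pt "-18 -24.6 0 0 1" --pt "-14.8 -20.3 0 0 1" --pt "0 0 0 0 1"

```text
time_s: 30.42
ee_pos: [0.4523, -0.1087, 0.0968]
ee_rot: [-1.556, -2.729, 0.002]
ft_force: [0.1, 0.7, -3.9]
grip_width: 0.46
grip_force: 61.7
```

```bash
python3 -c "
from h import *
print(read_state()['ee_rot'])
look(['pad_trolley','trolley'],'pics/w6.png')"
```

```text
[-1.55592650e+00 -2.72910787e+00  1.71149057e-03]
tcp [ 0.4523 -0.1087  0.0968]
pad_trolley 0.82 px 333 191 ztop 0.0047 topxy [ 0.4367 -0.0722] topmid [ 0.4387 -0.0729] rect [438. -75.] [70. 47.] 31
trolley 0.62 px 328 322 ztop 0.1315 topxy [ 0.4539 -0.1084] topmid [ 0.4588 -0.1152] rect [ 478. -153.] [ 91. 196.] 29
```

View pics/w6.png

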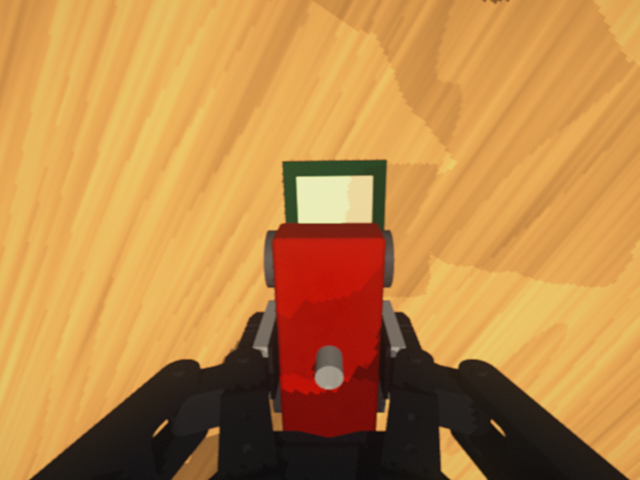

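The trolley is lined up with its pad but about 4 mm to the left (pad centre column 335, trolley 329). I'll correct that and lower it.

Call:
send_rows --pt "2 4.5 10 0 1" --pt "0 0 20 0 1" --pt "0 0 22 0 1" --pt "0 0 18 0 1" --pt "0 0 12 0 1" --pt "0 0 0 0 1" --pt "0 0 0 0 1"

```text
time_s: 31.45
ee_pos: [0.4568, -0.1025, 0.0153]
ee_rot: [1.547, 2.734, 0.0]
ft_force: [0.3, -0.6, -4.6]
grip_width: 0.455
grip_force: 61.5
```

```bash
python3 -c "
from h import *
look(['pad_trolley','trolley'],'pics/w7.png')"
```

```text
tcp [ 0.4568 -0.1025  0.0153]
pad_trolley 0.64 px 310 218 ztop 0.0044 topxy [ 0.4293 -0.0698] topmid [ 0.4405 -0.081 ] rect [442. -81.] [70. 61.] 31
trolley 0.86 px 328 322 ztop 0.0498 topxy [ 0.4584 -0.1022] topmid [ 0.4634 -0.1061] rect [ 463. -110.] [ 55. 114.] 28
```

View pics/w7.png

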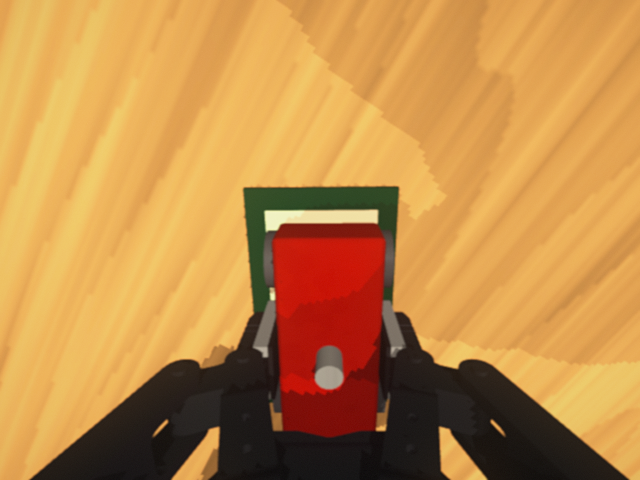

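Now it is about 3 mm too far right (pad column 322, trolley 329). I'll shift back, set down and release.

Call:
send_rows --pt "-1 -2.8 0 0 1" --pt "0 0 1.5 0 1" --pt "0 0 1.5 0 1" --pt "0 0 1 0 1" --pt "0 0 0 0 1" --pt "0 0 0 0 0.7" --pt "0 0 0 0 0.4" --pt "0 0 0 0 0" --pt "0 0 0 0 0" --pt "0 0 0 0 0" --pt "0 0 0 0 0" --pt "0 0 -15 0 0"

```text
time_s: 33.1
ee_pos: [0.454, -0.1046, 0.0258]
ee_rot: [-1.546, -2.733, 0.0]
ft_force: [0.0, 0.7, 1.0]
grip_width: 1.0
grip_force: 0.0
```

Call:
send_rows --pt "0 0 -30 0 0" --pt "0 0 -40 0 0" --pt "0 0 -40 0 0" --pt "0 0 -40 0 0" --pt "-30 -20 -20 0 0" --pt "-40 -25 0 0 0" --pt "-30 -20 0 0 0" --pt "0 0 0 0 0"

```text
time_s: 34.1
ee_pos: [0.4497, -0.2263, 0.1966]
ee_rot: [1.552, 2.731, -0.0]
ft_force: [0.2, 0.3, -0.9]
grip_width: 0.998
grip_force: 0.0
```

```bash
python3 - <<'E'
from h import *
for cam in("scene","top"):
    p,d=grab_frame(cam);M,K=T(cam)
    cv2.imwrite(f"pics/{cam}_end.png",p[:,:,::-1])
    for n in["mass_large","mass_medium","mass_small","trolley","cylinder","pointer"]:
        print(cam,n,[(round(r['confidence'],2),(M[:3,:3]@r['xyz']+M[:3,3]).round(3).tolist()) for r in tip_of(n,cam)[:2]])
        for r in cut_out(n,cam)[:1]:
            P=cloud(r['region'],d,M,K);zt=np.percentile(P[:,2],97);print('   ',zt.round(4),P[P[:,2]>zt-.006].mean(0)[:2].round(4))
E
```

```text
scene mass_large [(0.57, [0.614, -0.278, 0.001])]
    0.0509 [ 0.6189 -0.2726]
scene mass_medium [(0.77, [0.44, 0.109, 0.0])]
    0.0497 [0.4405 0.1076]
scene mass_small [(0.58, [0.455, 0.279, 0.0])]
    0.0466 [0.4557 0.2811]
scene trolley [(0.78, [0.457, -0.107, 0.001]), (0.45, [0.458, 0.278, -0.001])]
    0.0383 [ 0.4579 -0.1024]
scene cylinder [(0.85, [0.49, -0.436, -0.001]), (0.38, [0.439, 0.106, 0.004])]
    0.2428 [ 0.4879 -0.4319]
scene pointer [(0.64, [0.527, 0.424, -0.004])]
    0.0095 [0.5228 0.4267]
top mass_large [(0.72, [0.615, -0.279, 0.005])]
    0.0542 [ 0.6159 -0.2779]
top mass_medium [(0.65, [0.436, 0.108, -0.0])]
    0.0524 [0.4372 0.1038]
top mass_small [(0.51, [0.454, 0.277, -0.0])]
    0.0507 [0.4504 0.277 ]
top trolley [(0.88, [0.453, -0.105, 0.005]), (0.33, [0.454, 0.279, 0.001])]
    0.041 [ 0.4551 -0.1071]
top cylinder []
top pointer [(0.84, [0.525, 0.429, -0.004]), (0.62, [0.439, 0.108, -0.003])]
    0.0122 [0.5144 0.4234]
```

View pics/scene_end.png

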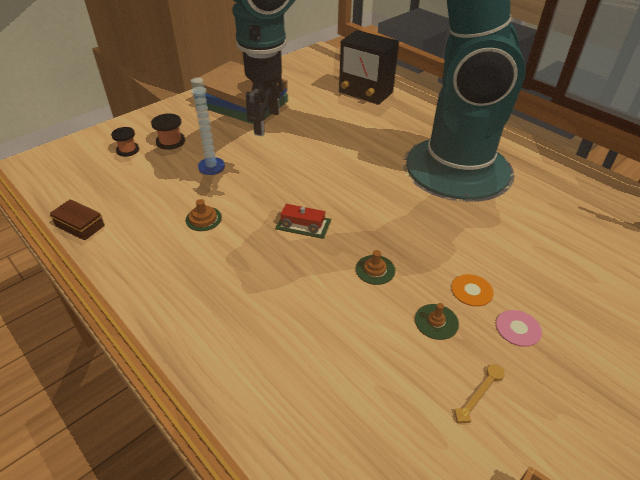

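All four stand on their pads: large (203,214), medium (376,266), small (437,318) and trolley (303,218). The cylinder (211,165) and the pointer (480,393) are where they were, and each placed position is within about 3 mm of its pad centre.

```bash
python3 -c "
from cell import *
print(finish_job())"
```

```text
the job is handed in; nothing more can be done
None
```

The job is handed in: all three masses and the trolley are upright on their matching pads, each measured within about 3 mm of its centre, with the gripper clear and the cylinder and pointer where they started; no verdict came back from the judge.

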